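Weigh a microscope stage bracket on a spring scale

TASK

Weigh the aluminium bracket before it goes on the microscope stage: pick it up and hang it by its round hole on the hook of the spring scale. Ease its whole weight onto the scale before you let go, so that the scale neither jolts nor springs back, then leave the bracket hanging free and still for the reading. Be gentle with the hook, do not knock the scale or pull it past the end of its range, and leave the other things alone.

Things in the scene. Friction and masses are not known exactly. Their poses are not given: they have to be found in the camera images.
- bracket_mid (a point): Bare-aluminium bracket, an inverted T: upright plate 220 mm long, 8 mm thick, top edge 72 mm above the underside, on a flat foot 220 x 42 x 6 mm. This point is its centre, 36 mm above the underside. y: along the length; x: through the plate; z: up. The plate is solid beyond 75 mm from the middle: grip it there by the top edge, at either end. Balanced, symmetrical; mass unknown, 0.15 to 0.44 kg.
- bracket_hole (a point): Centre of the round 32 mm hole through the bracket's plate (along the bracket's x), mid-length, 12 mm above the bracket's centre. The two other openings beside it are rectangular (26 mm high, 40 mm long, centred 50 mm either side of the middle) and are not for hanging.
- hole_top (a point): Highest point of the hole's rim, mid-thickness: 16 mm above the hole's centre, with 8 mm of metal above it. It rests on the hook's seat when the bracket hangs. Axes as the bracket's.
- hook_seat (a point): Top of the wire at the bottom of the scale's hook, where a load hangs; moves down with the load; unloaded 240 to 280 mm above the table. J of 4.4 mm wire in this frame's x-z plane, open upwards: free tip on the -x side (robot's side), shank on the +x side, 17 mm free between them. Wire reaches 4.4 mm below the seat. From 58 mm over the seat the rod runs straight up above it. z up.
- hook_tip (a point): Top of the hook's free tip: 12.5 mm to the -x side of the seat and 16 mm above it.
- scale: Tubular spring scale, white sleeve 21 mm in diameter (27 mm at its collar), fixed upright by an arm to a stand. Origin: where the unloaded hook seat is. The sleeve runs from 75 to 266 mm above the origin; an arm at 247 mm above the origin runs 170 mm towards +x to the stand's rod. The graduated barrel and hook slide straight down out of it, they neither turn nor swing.
- plunger (a joint): How far the scale's hook is pulled down, m: 0 unloaded, the end of its range is at 0.068. The spring gives 80 N per m (12.5 mm for each newton).
- stand: Laboratory stand, fixed: a 12 mm upright steel rod 632 mm tall at this origin, on a grey base plate 200 x 130 x 12 mm reaching 150 mm from the rod towards -x, below the hook.
- bracket: The same bracket; this origin is the centre of its underside.
- flange: Bystander: round steel blank flange, 70 mm in diameter, 12.5 mm thick, lying flat.
- stub_box: Bystander: small closed grey and white plastic box, 87 x 62 x 34 mm.
- solvent: Bystander: small amber glass bottle, 44 mm in diameter, 105 mm tall.

How it is judged:
By the outcome, as a careful person would: the job done as asked, in the order asked, and still so for the second after the job is handed in, with the robot touching nothing.
It also fails if it takes over 61 s, if anything falls off the work surface, if the arm or the gripper's body presses on something with over 40 N, if the wrist force passes 120 N, or if a joint passes its speed limit or range.

ROBOT

A 6-joint arm with a two-finger parallel gripper is mounted at the origin on the work surface. World frame = base frame: x ahead of the robot, y to its left, z up, the work surface at z = 0. Lengths are in m, angles in rad, forces in N, time in s.
With the tool pointing down it reaches from about 0.25 to 0.775 m from the base axis. Payload 4 kg.
Tool frame: the origin (TCP) lies at the very end of the fingers, on their centre line; the grasp point (between the pads) lies 19 mm behind it; z points along the fingers, y is the direction in which the jaws open and shut (so a half turn about z gives the same grasp; the last joint's range is limited). The gripper opens to 94 mm and grips with 3 to 60 N. Pads are 16 mm wide; open, the fingers measure 119 mm over their backs; the gripper's body (75 mm by 177 mm) begins 78 mm behind the grasp point.
Start: joints at [-0.103, 0.087, 1.371, -0, 1.684, -0.103], TCP at [0.55, -0, 0.168] pointing down, gripper open.
Joint ranges: [-3.1, 3.1], [-0.76, 2.03], [0.27, 2.55], [-1.08, 4.22], [0.17, 2.65], [-2.57, 2.57]. Speed limits (rad/s): [2.79, 2.79, 3.14, 3.14, 3.14, 3.14].

INTERFACE

Orientations are given as [roll, pitch, yaw] about the fixed x, y, z axes, in that order (R = Rz(yaw) Ry(pitch) Rx(roll)).
In Python, from bench import robot, cams, models gives the robot as it stands.
- The arm moves only by the tool step_arm, never from a script. Its argument "series" is a list of rows, each a list of 5 numbers: the gripper command: -1 is shut, 1 is fully open, values between are in proportion, then the shift along the tool's x, y, z in mm, then the turn about the tool's z in degrees. A call has 1 to 20 rows; each row is the pose to reach, as a shift and turn from the pose commanded when the call began, along the tool's axes at that moment; what a row does not reach only later rows make up. A row lasts 1/8 s, in which the tool goes at most 62.5 mm and 10.7 degrees, less where a joint would pass 70% of its speed; a pose out of reach is approached as far as the arm can. A call with a gripper value outside its range is refused whole. The fingers move at their own pace and stop on an object; the grip force is fixed at half the most. Time passes only in rows, so rows that repeat a pose let the fingers close. It gives the time, the measured TCP pose, the force and the opening at its end, in the units of the state.
- robot.get_obs(): the state, without advancing time (a new reading comes with each control period).
- cams.snapshot(name): name is "scene" or "side" or "wrist"; returns a dict with "pixels" (480x640x3 uint8, red, green, blue), "fov_y" (degrees; the focal length in pixels is half the picture's height over the tangent of half this angle, whatever the lens; pixels are square), "cx", "cy" (the principal point, pixels), "k1" (the pictures are not rectified: a ray, as slopes to the right and down, at radius r is drawn at 1 + k1 r^2 times it, then the intrinsics apply), "R" (3x3) and "t" (3): a world point X has camera coordinates R X + t. Camera axes: x right, y down, z forward; pixel columns grow to the right and rows downward; lengths in m; the calibration is good to about 2 mm. A picture is of the moment at which its call begins. There is no depth.
- robot.close_job(): hands the job in, once; it reports no verdict.
Trained networks look in a picture, given as the dict that the camera call returned (one of the last four; its "shot" number tells which), for a name from the list of things; names that differ only in an ending like _2 or _b are one class to them, and where a whole thing is asked for, a point or a joint stands for the part that bears it (a point fixed in the world has none). Each returns a list of dicts, best first, with "p" (0 to 1); they miss things now and then, are a little off and sometimes report something else, mostly with a low value. They report only what shows in the picture. A call takes as long as a camera call.
- models.find_in(picture, label): "position" ([x, y, z] in m, in world coordinates, good to about 4 mm: the middle of the surface that is visible of it).
- models.pinpoint(picture, label): "position" ([x, y, z] in m, in world coordinates, good to about 4 mm: a listed point, or the origin of a listed thing).
The state is a dict: "time": time; "joint_positions": joint angles; "qvel": joint speeds; "joint_torque": joint torques, N m; "tool_pos": TCP position; "ee_rot": TCP orientation; "wrist_force": force on the tool from outside, world axes, zero at the start; "wrist_torque": the same for the moment, N m; "width": finger opening in m.
Only numpy, scipy, OpenCV 4.12 (cv2) and the standard library are available. Lean on these libraries where they do the work, as an engineer would, in place of code of your own. Each camera call takes 0.05 s, during which the arm holds its last target. There are 200 camera calls.

## Working session

There is one attempt and no reset: what is moved stays moved. The work goes in short steps, Python scripts to look and compute and a tool call to move; the robot and the scene stay as the last step left them, time stands still between calls to the robot, and variables do not carry over. Pictures are saved under pics/ and viewed, about 8 in all and at most 12, crops included, and the job is handed in when it is done.

Besides the shell and the picture viewer there is one more tool, called after "Emit:" in YAML: its name, and indented under it one key for each argument. step_arm: Moves the arm, as the interface text tells. Its arguments: {"type":"object","properties":{"series":{"type":"array","items":{"type":"array","items":{"type":"number"}}}},"required":["series"]}

```bash
mkdir -p pics; cat > h.py <<'E'
import numpy as np, cv2
from bench import robot, cams, models
def proj(s,X):
    p=np.asarray(s["R"])@np.asarray(X,float)+np.asarray(s["t"]); u=p[:2]/p[2]
    u=u*(1+s["k1"]*(u@u)); f=240/np.tan(np.radians(s["fov_y"])/2)
    return np.array([s["cx"],s["cy"]])+f*u
def ray(s,px):
    f=240/np.tan(np.radians(s["fov_y"])/2); d=(np.array(px,float)-[s["cx"],s["cy"]])/f; u=d.copy()
    for _ in range(20): u=d/(1+s["k1"]*(u@u))
    R=np.asarray(s["R"]); return -R.T@np.asarray(s["t"]), R.T@np.array([u[0],u[1],1.])
def tri(obs):
    A=np.zeros((3,3));b=np.zeros(3)
    for s,px in obs:
        c,d=ray(s,px); d=d/np.linalg.norm(d); P=np.eye(3)-np.outer(d,d); A+=P;b+=P@c
    return np.linalg.solve(A,b)
def save(s,n,crop=None,z=1):
    im=s["pixels"][:,:,::-1]
    if crop: x0,y0,x1,y1=crop; im=im[y0:y1,x0:x1]
    cv2.imwrite("pics/"+n,cv2.resize(im,None,fx=z,fy=z,interpolation=cv2.INTER_CUBIC))
def pp(s,names,kind="pinpoint"):
    for n in names:
        r=getattr(models,kind)(s,n)
        for q in r[:2]: print(n,kind,np.round(q["position"],4),round(q["p"],2),"px",np.round(proj(s,q["position"])))
        if not r: print(n,"none")
E
python3 - <<'E'
from h import *
o=robot.get_obs();print({k:np.round(v,3) for k,v in o.items()})
for c in ["scene","side"]:
    s=cams.snapshot(c); save(s,c+"0.png"); print(c,"cam at",np.round(-np.asarray(s["R"]).T@s["t"],3),s["fov_y"])
    pp(s,["bracket_mid","bracket_hole","hole_top","hook_seat","hook_tip","scale","stand","bracket","flange","stub_box","solvent"])
E
```

```text
{'time': np.float64(0.0), 'joint_positions': array([-0.103,  0.088,  1.372, -0.   ,  1.684, -0.103]), 'qvel': array([-0.002, -0.002,  0.001,  0.001, -0.001,  0.001]), 'joint_torque': array([ 1.0000e-03, -3.4018e+01, -3.0242e+01,  7.2000e-02,  3.3000e-02,
       -0.0000e+00]), 'tool_pos': array([0.549, 0.   , 0.167]), 'ee_rot': array([-3.139, -0.   ,  1.571]), 'wrist_force': array([-0.098,  0.162,  0.236]), 'wrist_torque': array([-0.06 , -0.008, -0.001]), 'width': np.float64(0.094)}
scene cam at [ 1.255 -0.311  1.248] 50.58481037164987
bracket_mid pinpoint [0.5501 0.2907 0.0366] 0.69 px [416. 220.]
bracket_hole pinpoint [0.548  0.2894 0.0508] 0.66 px [416. 217.]
bracket_hole pinpoint [ 0.5346 -0.0497  0.2502] 0.32 px [305. 208.]
hole_top pinpoint [0.5483 0.2893 0.0645] 0.57 px [417. 214.]
hook_seat pinpoint [ 0.5452 -0.051   0.247 ] 0.4 px [306. 212.]
hook_tip pinpoint [ 0.5471 -0.0505  0.2447] 0.62 px [307. 213.]
hook_tip pinpoint [ 0.5336 -0.0499  0.2561] 0.4 px [305. 206.]
scale pinpoint [ 0.5405 -0.0509  0.2393] 0.76 px [306. 212.]
stand pinpoint [ 7.024e-01 -1.800e-03  5.000e-04]
[... 697 characters left out ...]
4. 241.]
hook_tip pinpoint [ 0.5329 -0.0528  0.255 ] 0.38 px [321. 236.]
scale pinpoint [ 0.543  -0.0551  0.2419] 0.65 px [325. 240.]
stand pinpoint [ 0.7033  0.0012 -0.0011] 0.86 px [359. 281.]
stand pinpoint [ 4.590e-01 -3.693e-01  4.000e-04] 0.3 px [385. 415.]
bracket pinpoint [ 0.548   0.2817 -0.0034] 0.86 px [260. 256.]
flange pinpoint [ 0.4585 -0.3686  0.0011] 0.92 px [385. 415.]
flange pinpoint [ 7.047e-01  6.000e-04 -3.500e-03] 0.75 px [359. 282.]
stub_box pinpoint [0.7122 0.2316 0.0015] 0.95 px [313. 243.]
stub_box pinpoint [0.5506 0.2858 0.0643] 0.42 px [258. 237.]
solvent pinpoint [0.3996 0.0386 0.004 ] 0.8 px [260. 319.]
solvent pinpoint [0.5501 0.288  0.0624] 0.33 px [258. 237.]
```

```bash
python3 -c "
import cv2,numpy as np
a=cv2.imread('pics/scene0.png');b=cv2.imread('pics/side0.png')
cv2.imwrite('pics/both0.png',cv2.resize(np.vstack([a,b]),None,fx=.62,fy=.62,interpolation=cv2.INTER_AREA))"
```

```text
(no output)
```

View pics/scene0.png

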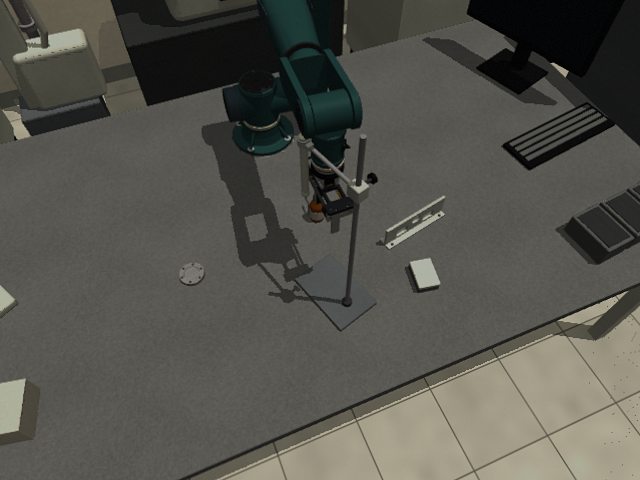

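View pics/side0.png

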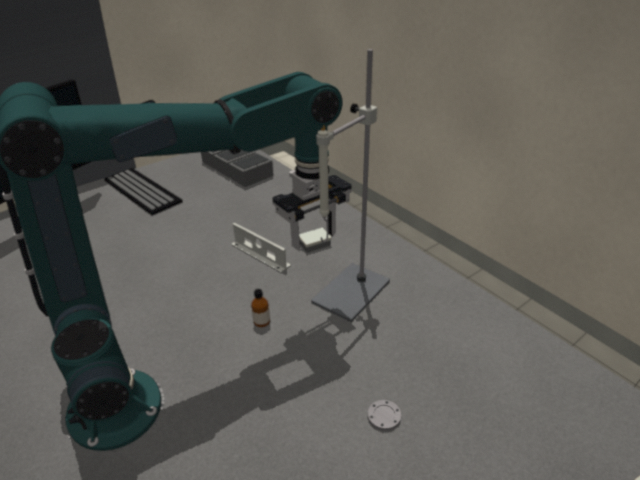

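The scene picture shows the bracket at about (415,222), the stand rod foot at (347,302) and the hook near (306,212). The side picture has the bracket at (260,248) and the hook near (325,240). The network points agree with both pictures. The direction from scale to stand gives the hook a yaw of about 18°. I'll move over the bracket and look from near.

Emit:
step_arm:
  series:
    - [1,60,0,-20,0]
    - [1,120,0,-40,0]
    - [1,180,0,-70,0]
    - [1,230,0,-90,0]
    - [1,260,0,-100,0]
    - [1,280,0,-110,0]
    - [1,280,0,-110,0]
    - [1,280,0,-110,0]

```text
time: 2.2
tool_pos: [0.55, 0.2792, 0.2771]
ee_rot: [-3.141, 0.001, 1.57]
wrist_force: [0.2, -0.3, -1.2]
width: 0.0938
```

```bash
python3 - <<'E'
from h import *
S={c:cams.snapshot(c) for c in ["scene","side","wrist"]}
B=["bracket_mid","bracket_hole","hole_top"];H=["hook_seat","hook_tip","scale"]
for c in S: print(c); pp(S[c],B+(H+["stand"] if c!="wrist" else []))
save(S["wrist"],"w1.png")
a=cv2.resize(S["scene"]["pixels"][180:260,370:460],(400,356),interpolation=cv2.INTER_CUBIC)
b=cv2.resize(S["side"]["pixels"][210:290,220:310],(400,356),interpolation=cv2.INTER_CUBIC)
c=cv2.resize(S["scene"]["pixels"][190:230,285:330],(400,356),interpolation=cv2.INTER_CUBIC)
d=cv2.resize(S["side"]["pixels"][210:250,300:345],(400,356),interpolation=cv2.INTER_CUBIC)
cv2.imwrite("pics/c1.png",cv2.resize(np.vstack([np.hstack([a,b]),np.hstack([c,d])])[:,:,::-1],(674,600)))
E
```

```text
scene
bracket_mid pinpoint [0.5499 0.2896 0.0381] 0.58 px [416. 220.]
bracket_mid pinpoint [ 0.7001 -0.0042 -0.0021] 0.47 px [345. 303.]
bracket_hole pinpoint [0.5471 0.29   0.0492] 0.57 px [416. 217.]
hole_top pinpoint [0.5475 0.287  0.0665] 0.65 px [416. 214.]
hook_seat pinpoint [0.5463 0.2913 0.0473] 0.57 px [416. 217.]
hook_seat pinpoint [ 0.5499 -0.048   0.2435] 0.48 px [308. 214.]
hook_tip pinpoint [ 0.5352 -0.0537  0.2516] 0.45 px [304. 208.]
scale pinpoint [ 0.5432 -0.0523  0.2458] 0.77 px [306. 212.]
stand pinpoint [ 0.7044 -0.0048  0.0016] 0.93 px [346. 304.]
side
bracket_mid pinpoint [0.5487 0.286  0.0382] 0.75 px [259. 244.]
bracket_hole pinpoint [0.5497 0.289  0.0475] 0.63 px [258. 241.]
hole_top pinpoint [0.5478 0.2866 0.0657] 0.84 px [257. 236.]
hole_top pinpoint [ 0.5323 -0.0545  0.2575] 0.44 px [321. 236.]
hook_seat pinpoint [ 0.5397 -0.0531  0.2442] 0.6 px [323. 239.]
hook_tip pinpoint [ 0.5326 -0.055   0.256 ] 0.4 px [321. 236.]
scale pinpoint [ 0.5408 -0.0536  0.2434] 0.76 px [324. 239.]
stand pinpoint [ 0.7045 -0.0017 -0.0021] 0.9 px [360. 282.]
wrist
bracket_mid pinpoint [0.5473 0.2878 0.034 ] 0.57 px [318. 201.]
bracket_hole pinpoint [0.546  0.2875 0.0465] 0.93 px [317. 203.]
hole_top pinpoint [0.5455 0.2836 0.0615] 0.83 px [316. 208.]
```

View pics/w1.png

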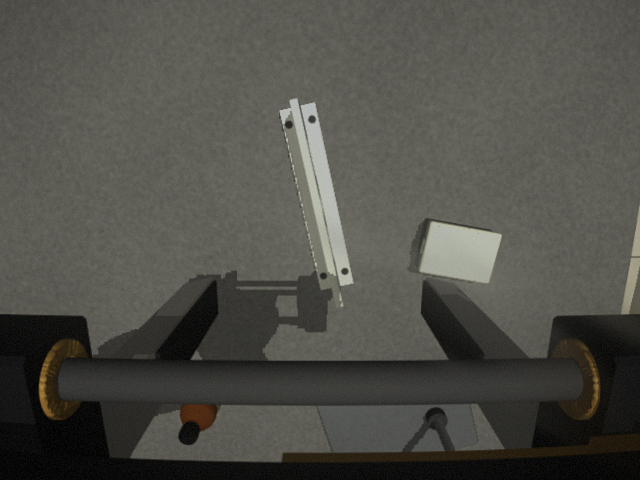

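View pics/c1.png

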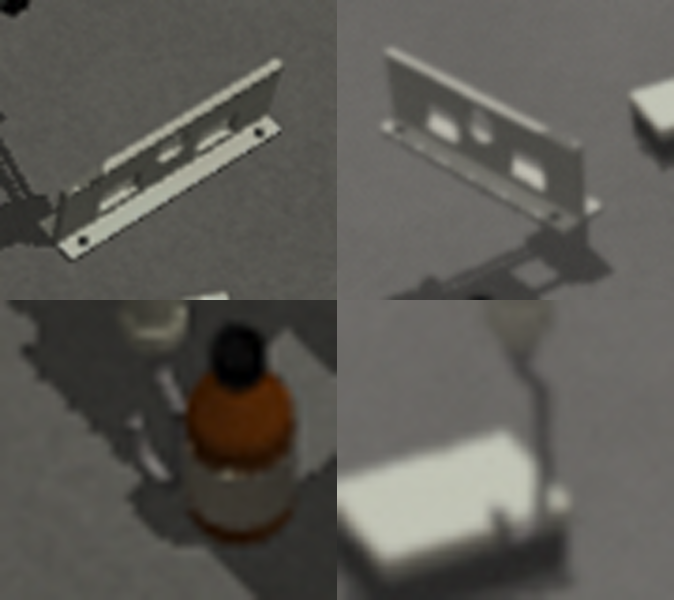

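The wrist picture shows the plate's top edge running from about (294,98) to (342,307). The crops show the hook tip at about (302.8,206) in the scene view and (321,238.5) in the side view, with the hook's bottom at about (307,213.5) and (324.4,242.5).

```bash
python3 - <<'E'
from h import *
S={c:cams.snapshot(c) for c in ["scene","side","wrist"]}
def onz(s,px,z):
    c,d=ray(s,px); return c+d*(z-c[2])/d[2]
w=S["wrist"]
a=onz(w,(294,99),.072);b=onz(w,(342,306),.072);print("top ends",a,b,"len",np.linalg.norm(a-b),"mid",(a+b)/2,"yaw",np.degrees(np.arctan2(a[1]-b[1],a[0]-b[0]))-90)
f=[onz(w,p,.006) for p in [(280,111),(315,103),(352,284)]]
print("foot",np.round(f,4), np.linalg.norm(f[0]-f[1]),np.linalg.norm(f[1]-f[2]),"mid",(f[0]+f[2])/2,"yaw",np.degrees(np.arctan2(f[1][1]-f[2][1],f[1][0]-f[2][0]))-90)
print("tip",tri([(S["scene"],(302.8,206)),(S["side"],(321,238.5))]))
print("bottom",tri([(S["scene"],(307,213.5)),(S["side"],(324.4,242.5))]))
print("cam w",-np.asarray(w["R"]).T@w["t"])
for k in range(5):
  for c in ["scene","side"]:
    s=cams.snapshot(c)
    print(c,[(n,np.round(q["position"],3),round(q["p"],2)) for n in ["hook_seat","hook_tip","scale"] for q in models.pinpoint(s,n)[:1]])
E
```

```text
top ends [0.52421588 0.39397071 0.072     ] [0.57320583 0.17984777 0.072     ] len 0.21965574556232156 mid [0.54871085 0.28690924 0.072     ] yaw 12.887096469457859
foot [[0.5044 0.3884 0.006 ]
 [0.544  0.397  0.006 ]
 [0.5891 0.1829 0.006 ]] 0.04060414150425645 0.21884192628713206 mid [0.54671005 0.28563793 0.006     ] yaw 11.873849384670535
tip [ 0.53007843 -0.05513308  0.25199461]
bottom [ 0.54275503 -0.04985059  0.23299699]
cam w [0.54871891 0.34607251 0.49405845]
scene [('hook_seat', array([ 0.703, -0.003,  0.001]), 0.61), ('hook_tip', array([ 0.532, -0.051,  0.252]), 0.48), ('scale', array([ 0.54 , -0.046,  0.244]), 0.72)]
side [('hook_seat', array([ 0.401,  0.033, -0.   ]), 0.61), ('hook_tip', array([ 0.532, -0.055,  0.257]), 0.65), ('scale', array([ 0.543, -0.057,  0.241]), 0.58)]
scene [('hook_seat', array([ 0.544, -0.052,  0.246]), 0.64), ('hook_tip', array([ 0.705, -0.004,  0.   ]), 0.61), ('scale', array([ 0.542, -0.051,  0.244]), 0.7)]
side [('hook_seat', array([ 0.538, -0.054,  0.242]), 0.54), ('hook_tip', array([ 0.531, -0.057,  0.255]), 0.38), ('scale', array([ 0.54 ,
[... 305 characters left out ...]
scale', array([ 0.544, -0.055,  0.242]), 0.95)]
scene [('hook_seat', array([ 0.547, -0.053,  0.244]), 0.48), ('hook_tip', array([ 0.533, -0.051,  0.255]), 0.51), ('scale', array([ 0.542, -0.05 ,  0.243]), 0.84)]
side [('hook_seat', array([ 0.542, -0.053,  0.242]), 0.54), ('hook_tip', array([ 0.53 , -0.054,  0.256]), 0.5), ('scale', array([ 0.54 , -0.054,  0.245]), 0.84)]
scene [('hook_seat', array([ 0.546, -0.048,  0.244]), 0.62), ('hook_tip', array([ 0.536, -0.05 ,  0.254]), 0.54), ('scale', array([ 0.543, -0.053,  0.246]), 0.73)]
side [('hook_seat', array([ 0.54 , -0.052,  0.243]), 0.39), ('hook_tip', array([ 0.531, -0.053,  0.257]), 0.42), ('scale', array([ 0.54 , -0.054,  0.242]), 0.73)]
```

Emit:
step_arm:
  series:
    - [1,30,-7,30,-4]
    - [1,60,-14,70,-8]
    - [1,91,-21,110,-12.6]
    - [1,91,-21,150,-12.6]
    - [1,91,-21,190,-12.6]
    - [1,91,-21,220,-12.6]
    - [1,91,-21,240,-12.6]
    - [1,91,-21,246,-12.6]
    - [1,91,-21,246,-12.6]

```text
time: 6.48
tool_pos: [0.5295, 0.3712, 0.0324]
ee_rot: [3.141, -0.0, 1.791]
wrist_force: [-0.2, -0.3, 0.4]
width: 0.0941
```

```bash
python3 - <<'E'
from h import *
s=cams.snapshot("wrist"); save(s,"w2.png"); pp(s,["bracket_mid","bracket_hole"])
E
```

```text
bracket_mid pinpoint [0.55   0.2872 0.0346] 0.58 px [325. 414.]
bracket_mid pinpoint [0.5479 0.2807 0.061 ] 0.22 px [319. 453.]
bracket_hole pinpoint [0.5476 0.285  0.0462] 0.69 px [320. 428.]
```

View pics/w2.png

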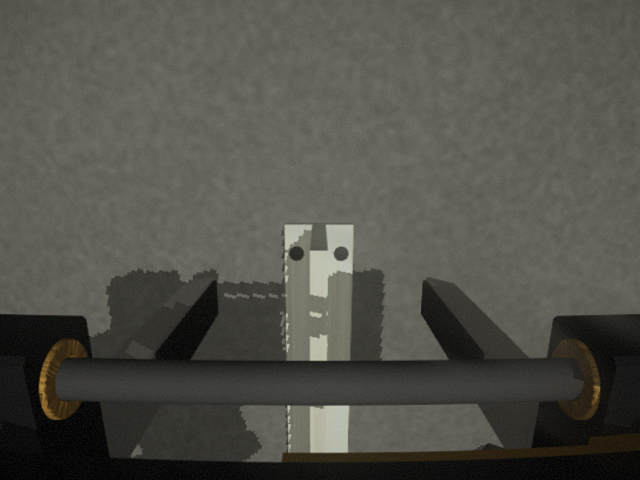

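The plate (column 319) is centred between the fingers and square to them. I'll close, then lift a little to weigh it.

Emit:
step_arm:
  series:
    - [-1,0,0,0,0]
    - [-1,0,0,0,0]
    - [-1,0,0,0,0]
    - [-1,0,0,0,0]
    - [-1,0,0,0,0]
    - [-1,0,0,0,0]
    - [-1,0,0,0,0]
    - [-1,0,0,0,0]

```text
time: 7.62
tool_pos: [0.5291, 0.371, 0.0317]
ee_rot: [3.141, 0.0, 1.791]
wrist_force: [-0.1, -0.1, 0.4]
width: 0.0175
```

Emit:
step_arm:
  series:
    - [-1,0,0,-5,0]
    - [-1,0,0,-12,0]
    - [-1,0,0,-20,0]
    - [-1,0,0,-30,0]
    - [-1,0,0,-30,0]
    - [-1,0,0,-30,0]
    - [-1,0,0,-30,0]

```text
time: 8.5
tool_pos: [0.5287, 0.3708, 0.0612]
ee_rot: [-3.141, 0.0, 1.791]
wrist_force: [0.8, -0.5, -0.2]
width: 0.0005
```

```bash
python3 - <<'E'
from h import *
for k in range(3):
    s=cams.snapshot("wrist"); o=robot.get_obs(); print(np.round(o["wrist_force"],2),np.round(o["wrist_torque"],3),o["tool_pos"],o["width"])
pp(s,["bracket_mid","bracket_hole"])
s=cams.snapshot("side");pp(s,["bracket_mid","bracket_hole","hole_top"]); save(s,"s3.png",(190,170,350,290),5)
E
```

```text
[-0.22 -0.64 -0.21] [-0.003 -0.023 -0.054] [0.52874508 0.37081708 0.06113359] 0.00034155159566891014
[-0.22  0.32  0.19] [ 0.053 -0.059  0.015] [0.52875111 0.37081972 0.06115835] 0.0007353052033745727
[ 0.49 -0.98 -0.2 ] [ 0.015 -0.028  0.003] [0.52882554 0.37085188 0.06124   ] 0.00025674027658243435
bracket_mid none
bracket_hole pinpoint [0.5466 0.2849 0.0431] 0.77 px [320. 396.]
bracket_mid pinpoint [0.5465 0.2849 0.0368] 0.63 px [258. 245.]
bracket_hole pinpoint [0.5497 0.2884 0.05  ] 0.9 px [258. 240.]
bracket_hole pinpoint [ 0.5434 -0.0578  0.2442] 0.53 px [326. 239.]
hole_top pinpoint [0.5483 0.2887 0.0615] 0.74 px [257. 237.]
```

View pics/s3.png

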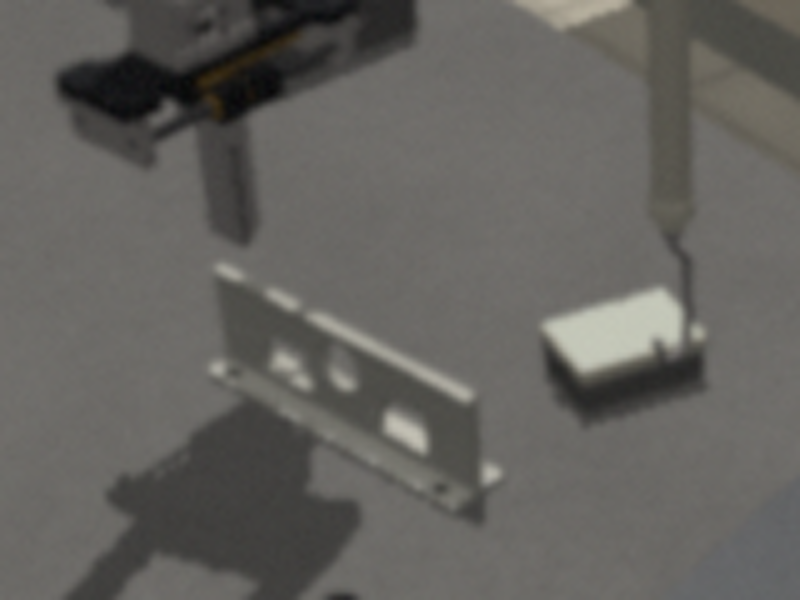

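```bash
python3 - <<'E'
from h import *
s=cams.snapshot("side"); o=robot.get_obs(); p=proj(s,o["tool_pos"]); print(p,(p-[190,170])*5, o["tool_pos"])
e=np.array([.548,.287,.072]); u=np.array([-np.sin(np.radians(12.6)),np.cos(np.radians(12.6)),0])
for d in (.11,.086,-.11): print(d,(proj(s,e+u*d)-[190,170])*5)
save(cams.snapshot("wrist"),"w4.png")
E
```

```text
[238.2235919  227.48166329] [241.11795949 287.40831645] [0.52900781 0.37100044 0.06166455]
0.11 [213.90155546 260.04067451]
0.086 [239.57010105 273.27094396]
-0.11 [468.7571676  391.17250621]
```

View pics/w4.png

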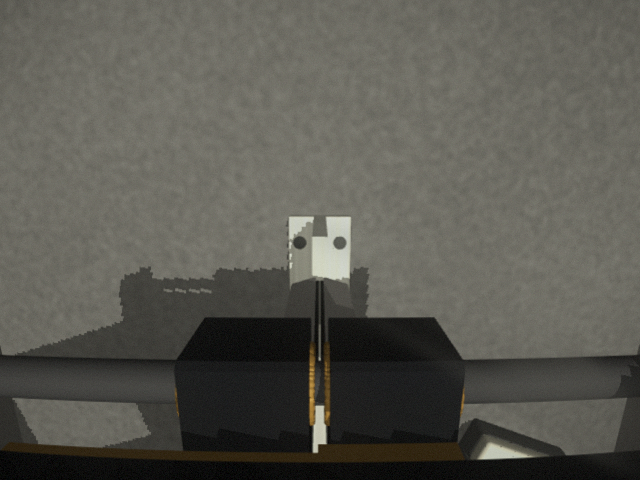

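The fingers are shut at width 0 and sit above the plate. I lifted before they had closed, because they are slow. In the side picture the fingertips also appear higher than the reported TCP, so I'll check that against the first picture, taken at the known start pose.

```bash
python3 - <<'E'
from h import *
s=cams.snapshot("side")
for z in (.168,.185,.2): print(z,[np.round(proj(s,(x,0,z)),1) for x in (.495,.503,.597,.605)])
a=cv2.imread("pics/side0.png")[180:270,260:370]; b=s["pixels"][170:260,190:300,::-1]
cv2.imwrite("pics/c5.png",cv2.resize(np.hstack([a,b]),None,fx=3.6,fy=3.6,interpolation=cv2.INTER_CUBIC))
sc=cams.snapshot("scene"); o=robot.get_obs(); t=o["tool_pos"]
for z in (0,.03): print("scene",proj(sc,t+[0,0,z]),"side",proj(s,t+[0,0,z]))
c=sc["pixels"][160:250,360:470,::-1]; cv2.imwrite("pics/c5.png",cv2.resize(np.vstack([np.hstack([a,b]),np.hstack([c,c])]),None,fx=3.3,fy=3.3,interpolation=cv2.INTER_CUBIC))
E
```

```text
0.168 [array([295.7, 261.9]), array([298.4, 260.6]), array([329.2, 246.5]), array([331.7, 245.4])]
0.185 [array([295.3, 256.2]), array([298.1, 254.9]), array([329.2, 241. ]), array([331.7, 239.8])]
0.2 [array([295. , 251.1]), array([297.8, 249.9]), array([329.1, 236. ]), array([331.7, 234.8])]
scene [438.07608577 201.60507453] side [238.23376248 227.45326813]
scene [440.0582344  195.22703038] side [237.10389258 219.22914748]
```

View pics/c5.png

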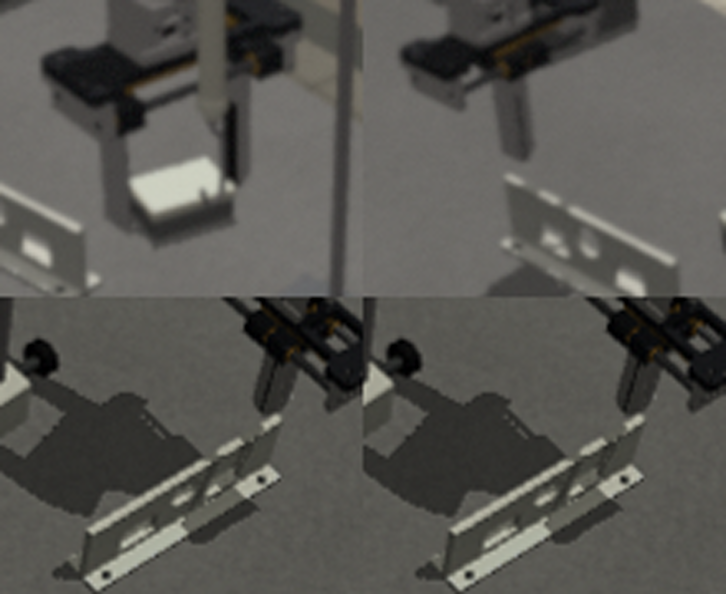

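Both views put the real fingertips about 31 mm higher than the reported TCP, at the start pose as well (tip seen at (295.5,250), predicted (297,261)). The xy agrees. I'll treat the fingers as ending 31 mm above the reported TCP, then reopen, go down in stages and check again.

Emit:
step_arm:
  series:
    - [0,0,0,0,0]
    - [0,0,0,0,0]
    - [0,0,0,0,0]
    - [0,0,0,0,0]
    - [0,0,0,0,0]
    - [0,0,0,0,0]
    - [0,0,0,12,0]
    - [0,0,0,24,0]
    - [0,0,0,36,0]
    - [0,0,0,46,0]
    - [0,0,0,54,0]
    - [0,0,0,58,0]
    - [0,0,0,58,0]

```text
time: 10.78
tool_pos: [0.5289, 0.371, 0.0035]
ee_rot: [-3.141, 0.0, 1.791]
wrist_force: [0.5, -0.0, -0.4]
width: 0.047
```

```bash
python3 - <<'E'
from h import *
s=cams.snapshot("side"); o=robot.get_obs(); t=o["tool_pos"];print(t,o["wrist_force"],o["width"])
sc=cams.snapshot("scene")
for z in (0,.031): print("scene crop",(proj(sc,t+[0,0,z])-[400,170])*6.6,"side crop",(proj(s,t+[0,0,z])-[210,190])*6.6)
b=s["pixels"][190:270,210:270,::-1];c=sc["pixels"][170:250,400:460,::-1]
cv2.imwrite("pics/c6.png",cv2.resize(np.hstack([c,b]),None,fx=6.6,fy=6.6,interpolation=cv2.INTER_CUBIC))
E
```

```text
[0.52921772 0.37109512 0.00392134] [-0.17492124  0.54361351  0.6569712 ] 0.04713192064109472
scene crop [227.60309107 286.13886597] side crop [200.56458713 348.13561178]
scene crop [240.30437359 245.27133716] side crop [193.11010225 294.47216707]
```

View pics/c6.png

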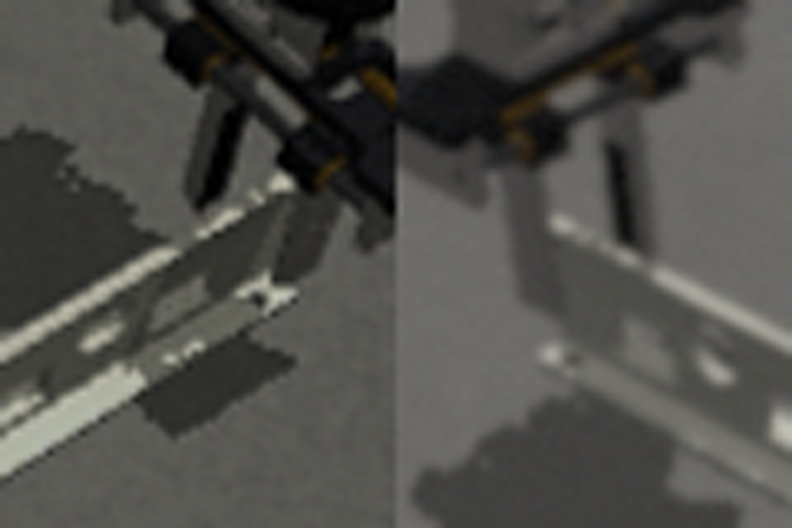

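The fingers now straddle the plate: one at (305,270) in the scene crop, the other at (540,300) in the side crop, both well below the top edge. I'll close and wait fully.

Emit:
step_arm:
  series:
    - [-1,0,0,0,0]
    - [-1,0,0,0,0]
    - [-1,0,0,0,0]
    - [-1,0,0,0,0]
    - [-1,0,0,0,0]
    - [-1,0,0,0,0]
    - [-1,0,0,0,0]
    - [-1,0,0,0,0]
    - [-1,0,0,0,0]

```text
time: 12.0
tool_pos: [0.529, 0.371, 0.0037]
ee_rot: [3.142, 0.0, 1.791]
wrist_force: [0.1, 0.1, -0.4]
width: 0.0077
```

Width 7.7 mm, so the plate is gripped. I'll lift gently.

Emit:
step_arm:
  series:
    - [-1,0,0,-3,0]
    - [-1,0,0,-8,0]
    - [-1,0,0,-15,0]
    - [-1,0,0,-24,0]
    - [-1,0,0,-32,0]
    - [-1,0,0,-38,0]
    - [-1,0,0,-40,0]
    - [-1,0,0,-40,0]
    - [-1,0,0,-40,0]

```text
time: 13.12
tool_pos: [0.5288, 0.3708, 0.0432]
ee_rot: [-3.141, 0.0, 1.791]
wrist_force: [-0.5, 0.3, -1.5]
width: 0.0081
```

```bash
python3 - <<'E'
from h import *
F=[];T=[]
for k in range(4):
    s=cams.snapshot("side" if k%2 else "scene"); o=robot.get_obs(); F.append(o["wrist_force"]);T.append(o["wrist_torque"])
    pp(s,["bracket_mid","bracket_hole","hole_top"])
print(np.mean(F,0),np.mean(T,0),o["tool_pos"],o["width"])
b=s["pixels"][170:260,190:310,::-1]
cv2.imwrite("pics/c7.png",cv2.resize(b,None,fx=5,fy=5,interpolation=cv2.INTER_CUBIC))
E
```

```text
bracket_mid pinpoint [ 4.566e-01 -3.723e-01  4.000e-04] 0.69 px [191. 276.]
bracket_mid pinpoint [0.5489 0.2875 0.0759] 0.63 px [417. 212.]
bracket_hole pinpoint [0.5461 0.2879 0.0891] 0.83 px [418. 209.]
bracket_hole pinpoint [0.5468 0.2885 0.1041] 0.46 px [419. 206.]
hole_top none
bracket_mid pinpoint [0.5504 0.2866 0.0733] 0.85 px [258. 234.]
bracket_hole pinpoint [0.5469 0.2871 0.0885] 0.69 px [256. 230.]
hole_top pinpoint [0.549  0.2858 0.1036] 0.65 px [257. 226.]
hole_top pinpoint [0.4036 0.035  0.0019] 0.19 px [262. 320.]
bracket_mid pinpoint [0.5481 0.2896 0.0782] 0.59 px [418. 211.]
bracket_hole pinpoint [0.5461 0.2909 0.0897] 0.7 px [419. 208.]
bracket_hole pinpoint [0.549  0.2895 0.1085] 0.49 px [420. 205.]
hole_top pinpoint [0.5485 0.2851 0.1086] 0.55 px [418. 206.]
bracket_mid pinpoint [0.5475 0.2857 0.079 ] 0.87 px [257. 233.]
bracket_hole pinpoint [0.5474 0.2893 0.092 ] 0.88 px [256. 229.]
bracket_hole pinpoint [0.5489 0.2882 0.1038] 0.73 px [256. 225.]
hole_top pinpoint [0.5488 0.2888 0.104 ] 0.92 px [256. 225.]
[-0.0332476   0.21012515 -2.00996014] [ 0.17617482  0.03111694 -0.01563419] [0.52902154 0.37098666 0.04371005] 0.007928515703509479
```

View pics/c7.png

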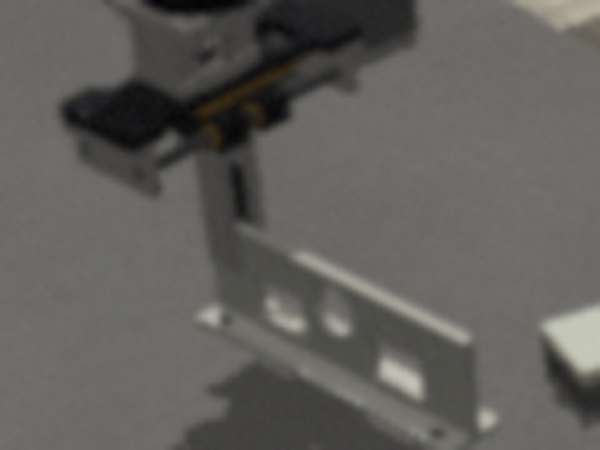

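The bracket is up and level, with the hole at z≈0.090 (0.088 expected) and a weight of about 2.0 N, so I expect about 25 mm of spring travel. Next I'll raise it, pull it back from the hook, turn 4.9° and swing it to a point about 70 mm on the robot's side of the hook.

Emit:
step_arm:
  series:
    - [-1,0,0,-10,0]
    - [-1,0,0,-30,0]
    - [-1,3,-10,-55,-0.5]
    - [-1,7,-28,-85,-1.5]
    - [-1,12,-50,-115,-3]
    - [-1,16,-70,-140,-4]
    - [-1,19,-84,-155,-4.9]
    - [-1,19,-87,-160,-4.9]
    - [-1,8,-89,-160,-4.9]
    - [-1,-15,-94,-160,-4.9]
    - [-1,-50,-101,-160,-4.9]
    - [-1,-90,-109,-160,-4.9]
    - [-1,-135,-117,-160,-4.9]
    - [-1,-180,-126,-160,-4.9]
    - [-1,-225,-135,-160,-4.9]
    - [-1,-265,-142,-160,-4.9]
    - [-1,-300,-149,-160,-4.9]
    - [-1,-324,-154,-160,-4.9]
    - [-1,-336,-156,-160,-4.9]
    - [-1,-336,-156,-160,-4.9]

```text
time: 16.42
tool_pos: [0.4496, 0.0081, 0.203]
ee_rot: [-3.14, -0.001, 1.874]
wrist_force: [-0.8, 0.8, -1.3]
width: 0.008
```

```bash
cat > m.py <<'E'
from h import *
ex=np.array([np.cos(np.radians(17.5)),np.sin(np.radians(17.5)),0]); ey=np.array([-ex[1],ex[0],0])
def meas(N=4):
    D={}
    for k in range(N):
        for c in ["scene","side"]:
            s=cams.snapshot(c)
            for n in ["bracket_mid","bracket_hole","hole_top","hook_seat","hook_tip","scale"]:
                for q in models.pinpoint(s,n):
                    p=np.array(q["position"])
                    if q["p"]>.3 and .1<p[2]<.4: D.setdefault((n,c),[]).append(p)
    o=robot.get_obs(); t=o["tool_pos"]
    print("tool",np.round(t,4),o["ee_rot"][2],"F",np.round(o["wrist_force"],2),"T",np.round(o["wrist_torque"],3),o["width"])
    for k in sorted(D): print(k,len(D[k]),np.round(np.median(D[k],0),4))
    y=o["ee_rot"][2]; print("FK hole_top",np.round(t-.0858*np.array([np.cos(y),np.sin(y),0])+[0,0,.0603],4))
    return D,s
E
python3 - <<'E'
from m import *
meas()
E
```

```text
tool [0.4501 0.0091 0.2037] 1.8762054815323461 F [-0.1   0.68 -2.13] T [0.195 0.033 0.01 ] 0.0077860579488610495
('bracket_hole', 'scene') 5 [ 0.4746 -0.0685  0.2514]
('bracket_hole', 'side') 5 [ 0.4757 -0.0731  0.2482]
('bracket_mid', 'scene') 4 [ 0.4771 -0.0721  0.2358]
('bracket_mid', 'side') 5 [ 0.4776 -0.0725  0.2373]
('hole_top', 'scene') 4 [ 0.4742 -0.0726  0.2654]
('hole_top', 'side') 5 [ 0.4761 -0.0723  0.2608]
('hook_seat', 'scene') 5 [ 0.5477 -0.0496  0.2442]
('hook_seat', 'side') 4 [ 0.5407 -0.0538  0.2428]
('hook_tip', 'scene') 4 [ 0.5354 -0.0514  0.2524]
('hook_tip', 'side') 5 [ 0.5326 -0.0547  0.2566]
('scale', 'scene') 5 [ 0.5412 -0.0513  0.2423]
('scale', 'side') 4 [ 0.5434 -0.0546  0.2421]
FK hole_top [ 0.4759 -0.0728  0.264 ]
```

The kinematics and networks agree: the hole top is at (0.476,−0.073,0.264), and the seat at about (0.543,−0.052,0.242) lies 70 mm ahead along the hook's x with no lateral offset. I'll advance 45 mm and look before entering.

Emit:
step_arm:
  series:
    - [-1,0,4,0,0]
    - [-1,0,12,0,0]
    - [-1,0,22,0,0]
    - [-1,0,32,0,0]
    - [-1,0,40,0,0]
    - [-1,0,45,0,0]
    - [-1,0,45,0,0]

```text
time: 20.1
tool_pos: [0.4932, 0.0227, 0.2035]
ee_rot: [-3.141, -0.0, 1.876]
wrist_force: [0.3, 0.8, -2.8]
width: 0.0078
```

```bash
python3 - <<'E'
from m import *
D,s=meas()
sc=cams.snapshot("scene")
t=robot.get_obs()["tool_pos"]; y=robot.get_obs()["ee_rot"][2]; ht=t-.0858*np.array([np.cos(y),np.sin(y),0])+[0,0,.0603]
seat=np.array([.543,-.052,.242])
for n,q,o in (("scene",sc,(280,185)),("side",s,(295,210))):
    print(n,"crop: holetop",(proj(q,ht)-o)*8,"holebot",(proj(q,ht-[0,0,.032])-o)*8,"seat",(proj(q,seat)-o)*8,"tip",(proj(q,seat-ex*.0125+[0,0,.016])-o)*8)
a=sc["pixels"][185:245,280:330,::-1];b=s["pixels"][210:270,295:345,::-1]
cv2.imwrite("pics/c8.png",cv2.resize(np.hstack([a,b]),None,fx=8,fy=8,interpolation=cv2.INTER_CUBIC))
E
```

```text
tool [0.493  0.0226 0.2037] 1.876218769511469 F [-0.31  0.11 -2.22] T [ 0.18   0.037 -0.02 ] 0.007647695182523605
('bracket_hole', 'scene') 4 [ 0.5162 -0.0564  0.25  ]
('bracket_hole', 'side') 5 [ 0.5212 -0.0582  0.248 ]
('bracket_mid', 'scene') 4 [ 0.5212 -0.0564  0.2364]
('bracket_mid', 'side') 4 [ 0.5188 -0.0586  0.2361]
('hole_top', 'scene') 4 [ 0.5203 -0.0587  0.2673]
('hole_top', 'side') 5 [ 0.5198 -0.0587  0.2634]
('hook_seat', 'scene') 4 [ 0.5461 -0.0518  0.2448]
('hook_seat', 'side') 4 [ 0.541  -0.053   0.2424]
('hook_tip', 'scene') 5 [ 0.5328 -0.0507  0.253 ]
('hook_tip', 'side') 4 [ 0.5312 -0.0555  0.2566]
('scale', 'scene') 6 [ 0.5401 -0.0508  0.242 ]
('scale', 'side') 3 [ 0.5426 -0.0546  0.2429]
FK hole_top [ 0.5188 -0.0592  0.264 ]
scene crop: holetop [153.31570071 124.85772754] holebot [156.65644942 188.04220055] seat [205.82482833 218.71758912] tip [178.9956271  162.57207742]
side crop: holetop [180.14160469 210.68376895] holebot [182.45211629 303.85892532] seat [234.46259372 233.23051003] tip [208.20803717 207.49133019]
```

View pics/c8.png

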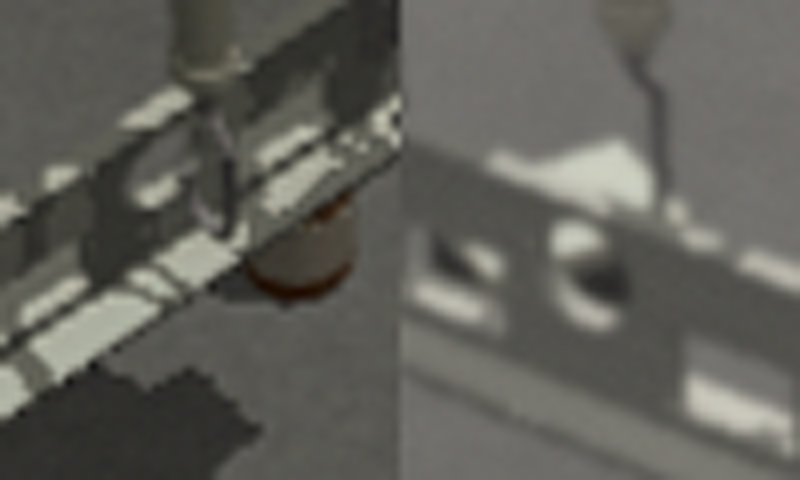

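The plate stands square just in front of the hook. The hole is at about (590,275) and the shank at (660,150) in the side half, and the hook's bottom is at (228,236) in the scene half. The networks put the hole about 24 mm short along x and within 2–3 mm laterally. I'll enter gently, watching the force.

Emit:
step_arm:
  series:
    - [-1,0,2,0,0]
    - [-1,0,4,0,0]
    - [-1,0,6,0,0]
    - [-1,0,8,0,0]
    - [-1,0,10,0,0]
    - [-1,0,12,0,0]
    - [-1,0,12,0,0]

```text
time: 23.82
tool_pos: [0.5045, 0.0262, 0.2036]
ee_rot: [-3.142, -0.0, 1.876]
wrist_force: [1.0, -0.7, -2.0]
width: 0.0079
```

Emit:
step_arm:
  series:
    - [-1,0,2,0,0]
    - [-1,0,4,0,0]
    - [-1,0,6,0,0]
    - [-1,0,8,0,0]
    - [-1,0,10,0,0]
    - [-1,0,12,0,0]
    - [-1,0,12,0,0]

```text
time: 24.7
tool_pos: [0.516, 0.0298, 0.2036]
ee_rot: [-3.142, -0.0, 1.876]
wrist_force: [0.5, 0.3, -1.8]
width: 0.0081
```

```bash
python3 - <<'E'
from m import *
D,s=meas(5); save(s,"s9.png",(275,190,365,270),8)
F=[]; T=[]
for k in range(6): cams.snapshot("wrist"); o=robot.get_obs(); F.append(o["wrist_force"]);T.append(o["wrist_torque"])
print(np.mean(F,0),np.mean(T,0))
E
```

```text
tool [0.5159 0.0298 0.2037] 1.876195512939571 F [ 0.27 -0.48 -2.23] T [0.202 0.078 0.03 ] 0.007871956512100538
('bracket_hole', 'scene') 5 [ 0.5401 -0.0494  0.2502]
('bracket_hole', 'side') 6 [ 0.5417 -0.0514  0.2485]
('bracket_mid', 'scene') 4 [ 0.5419 -0.0499  0.236 ]
('bracket_mid', 'side') 5 [ 0.5419 -0.0537  0.2358]
('hole_top', 'scene') 5 [ 0.543  -0.0524  0.2678]
('hole_top', 'side') 5 [ 0.5423 -0.051   0.2628]
('hook_seat', 'scene') 5 [ 0.5466 -0.0506  0.2457]
('hook_seat', 'side') 5 [ 0.5408 -0.053   0.2429]
('hook_tip', 'scene') 5 [ 0.5354 -0.0502  0.2522]
('hook_tip', 'side') 5 [ 0.5316 -0.056   0.2566]
('scale', 'scene') 6 [ 0.5423 -0.0504  0.2426]
('scale', 'side') 6 [ 0.5419 -0.0545  0.2428]
FK hole_top [ 0.5417 -0.052   0.264 ]
[-0.3237873  -0.24288366 -1.75782682] [0.17028844 0.02976253 0.02867193]
```

No contact, and the hole sits over the seat. I'll start lowering.

Emit:
step_arm:
  series:
    - [-1,0,0,2,0]
    - [-1,0,0,5,0]
    - [-1,0,0,8,0]
    - [-1,0,0,11,0]
    - [-1,0,0,14,0]
    - [-1,0,0,16,0]
    - [-1,0,0,17,0]
    - [-1,0,0,17,0]

```text
time: 29.5
tool_pos: [0.5159, 0.0298, 0.1867]
ee_rot: [3.142, 0.0, 1.876]
wrist_force: [-1.4, -0.5, -1.5]
width: 0.0076
```

```bash
cat > f.py <<'E'
from h import *
F=[];T=[];H=[]
for k in range(8):
    s=cams.snapshot("side" if k%2 else "scene"); o=robot.get_obs(); F.append(o["wrist_force"]);T.append(o["wrist_torque"])
    H.append([np.round(q["position"],3).tolist()+[n] for n in ("hook_seat","hook_tip") for q in models.pinpoint(s,n)[:1] if q["p"]>.35] if k<4 else [])
print("F",np.round(np.mean(F,0),2),"T",np.round(np.mean(T,0),3),o["tool_pos"],o["time"],o["width"]); print(H[:4])
E
python3 f.py
```

```text
F [-0.12 -0.04 -1.79] T [ 0.175  0.021 -0.022] [0.51587692 0.0298012  0.18671094] 30.3 0.007977505391442395
[[[0.547, -0.053, 0.243, 'hook_seat'], [0.541, -0.051, 0.24, 'hook_tip']], [[0.536, -0.053, 0.244, 'hook_seat'], [0.531, -0.052, 0.257, 'hook_tip']], [[0.547, -0.048, 0.244, 'hook_seat'], [0.532, -0.053, 0.255, 'hook_tip']], [[0.542, -0.051, 0.244, 'hook_seat']]]
```

Emit:
step_arm:
  series:
    - [-1,0,0,1,0]
    - [-1,0,0,3,0]
    - [-1,0,0,5,0]
    - [-1,0,0,7,0]
    - [-1,0,0,9,0]
    - [-1,0,0,11,0]
    - [-1,0,0,13,0]
    - [-1,0,0,15,0]
    - [-1,0,0,16,0]
    - [-1,0,0,16,0]

```text
time: 31.55
tool_pos: [0.5159, 0.0298, 0.1707]
ee_rot: [3.141, 0.0, 1.876]
wrist_force: [-0.1, 0.2, -0.8]
width: 0.0076
```

```bash
cat > f.py <<'E'
from h import *
F=[];T=[]
for k in range(12):
    s=cams.snapshot("side"); o=robot.get_obs(); F.append(o["wrist_force"]);T.append(o["wrist_torque"])
print("F",np.round(np.mean(F,0),3),np.round(np.std(F,0)/3.3,2),"T",np.round(np.mean(T,0),3),np.round(np.std(T,0)/3.3,3),o["tool_pos"],o["time"],o["width"])
pp(s,["hook_tip","hole_top"])
E
python3 f.py
```

```text
F [ 0.025  0.059 -1.106] [0.12 0.12 0.14] T [ 0.077  0.025 -0.022] [0.008 0.008 0.005] [0.51590158 0.02979466 0.17073103] 32.15 0.007611153594512379
hook_tip pinpoint [ 0.5325 -0.0568  0.2448] 0.44 px [322. 241.]
hole_top pinpoint [ 7.029e-01 -2.000e-04 -2.700e-03] 0.7 px [359. 282.]
hole_top pinpoint [ 0.5424 -0.0532  0.2315] 0.62 px [324. 243.]
```

Load is transferring smoothly, about half of it so far. I'll lower another 9 mm.

Emit:
step_arm:
  series:
    - [-1,0,0,1.5,0]
    - [-1,0,0,3,0]
    - [-1,0,0,4.5,0]
    - [-1,0,0,6,0]
    - [-1,0,0,7.5,0]
    - [-1,0,0,9,0]
    - [-1,0,0,9,0]
    - [-1,0,0,9,0]

```text
time: 33.25
tool_pos: [0.5159, 0.0298, 0.1618]
ee_rot: [3.141, 0.0, 1.876]
wrist_force: [0.0, 0.6, -0.8]
width: 0.0077
```

```bash
sed -i 's/range(12)/range(20)/' f.py; python3 f.py
```

```text
F [ 0.402  0.022 -0.472] [0.12 0.13 0.14] T [ 0.041 -0.06   0.027] [0.007 0.01  0.009] [0.51590216 0.02978443 0.16171105] 34.25 0.007650922733701962
hook_tip pinpoint [ 0.5305 -0.0567  0.2364] 0.69 px [321. 244.]
hole_top pinpoint [ 0.5437 -0.0491  0.2207] 0.97 px [324. 246.]
```

About 0.5 N is left on the gripper, by both force and torque, with a small +x side force. I'll lower 4 mm more and shift 1 mm along +x to relax the side load.

Emit:
step_arm:
  series:
    - [-1,0,0.3,1,0]
    - [-1,0,0.6,2,0]
    - [-1,0,1,3,0]
    - [-1,0,1,4,0]
    - [-1,0,1,4,0]
    - [-1,0,1,4,0]

```text
time: 35.1
tool_pos: [0.5167, 0.0301, 0.1577]
ee_rot: [-3.141, 0.0, 1.876]
wrist_force: [-0.1, -0.4, 0.6]
width: 0.008
```

```bash
sed -i 's/range(20)/range(36)/;s/3\.3/6/g' f.py; python3 f.py
```

```text
F [-1.05  -0.391 -0.038] [0.09 0.09 0.08] T [-0.031  0.172 -0.093] [0.006 0.004 0.004] [0.51682718 0.03011792 0.15769068] 36.9 0.00786721457263125
hook_tip pinpoint [ 0.5349 -0.0538  0.2324] 0.6 px [322. 244.]
hole_top pinpoint [ 0.5441 -0.0515  0.2176] 0.6 px [325. 248.]
```

The side force flipped to −1.1 N, so the balance lies at about +0.25 mm. I'll come back 0.7 mm.

Emit:
step_arm:
  series:
    - [-1,0,-0.4,0,0]
    - [-1,0,-0.7,0,0]
    - [-1,0,-0.7,0,0]
    - [-1,0,-0.7,0,0]

```text
time: 37.5
tool_pos: [0.5164, 0.03, 0.1578]
ee_rot: [3.141, 0.0, 1.876]
wrist_force: [0.4, -0.4, 0.2]
width: 0.0073
```

```bash
python3 f.py
```

```text
F [ 0.758  0.26  -0.074] [0.07 0.08 0.08] T [ 0.064 -0.16   0.074] [0.005 0.007 0.005] [0.51619536 0.0299369  0.15771729] 39.3 0.007555399120136841
hook_tip pinpoint [ 0.5345 -0.0526  0.2331] 0.55 px [322. 244.]
hole_top pinpoint [ 0.5425 -0.0521  0.2187] 0.8 px [324. 248.]
```

Friction makes the side force flip with sub-millimetre moves, so its zero is at about +0.25 mm. Fz is already within noise of zero. I'll centre it and lower 1 mm.

Emit:
step_arm:
  series:
    - [-1,0,0,0.5,0]
    - [-1,0,0.1,1,0]
    - [-1,0,0.25,1,0]
    - [-1,0,0.25,1,0]
    - [-1,0,0.25,1,0]

```text
time: 40.02
tool_pos: [0.5163, 0.0299, 0.1567]
ee_rot: [-3.141, 0.0, 1.876]
wrist_force: [0.8, -0.0, -0.9]
width: 0.0076
```

```bash
python3 f.py
```

```text
Traceback (most recent call last):
  File "f.py", line 4, in <module>
    s=cams.snapshot("side"); o=robot.get_obs(); F.append(o["wrist_force"]);T.append(o["wrist_torque"])
ValueError: 200 camera calls are used up
```

Camera calls are used up; from here I'll rely on the force readings from short hold calls.

```bash
python3 -c "
from h import *
o=robot.get_obs();print({k:np.round(v,3) for k,v in o.items()})"; ls bench* 2>/dev/null
```

```text
{'time': np.float64(41.125), 'joint_positions': array([-0.052,  0.017,  1.466, -0.   ,  1.659, -0.357]), 'qvel': array([ 0.001, -0.   ,  0.001,  0.   , -0.002, -0.002]), 'joint_torque': array([-1.0100e-01, -3.0942e+01, -3.0093e+01, -2.0000e-03,  1.3200e-01,
        2.9000e-02]), 'tool_pos': array([0.516, 0.03 , 0.157]), 'ee_rot': array([3.142, 0.   , 1.876]), 'wrist_force': array([-0.803, -0.159, -0.534]), 'wrist_torque': array([ 0.045, -0.049, -0.024]), 'width': np.float64(0.008)}
```

Emit:
step_arm:
  series:
    - [-1,0,0,0,0]

```text
time: 41.25
tool_pos: [0.5164, 0.03, 0.1567]
ee_rot: [3.142, 0.0, 1.876]
wrist_force: [0.7, 0.4, 0.0]
width: 0.0074
```

Emit:
step_arm:
  series:
    - [-1,0,0,0,0]

```text
time: 41.38
tool_pos: [0.5164, 0.03, 0.1567]
ee_rot: [3.142, 0.0, 1.876]
wrist_force: [-0.4, 0.5, 0.3]
width: 0.0074
```

Emit:
step_arm:
  series:
    - [-1,0,0,0,0]

```text
time: 41.5
tool_pos: [0.5164, 0.03, 0.1567]
ee_rot: [3.142, 0.0, 1.876]
wrist_force: [0.0, -0.1, -0.5]
width: 0.0079
```

Emit:
step_arm:
  series:
    - [-1,0,0,0,0]

```text
time: 41.62
tool_pos: [0.5164, 0.03, 0.1567]
ee_rot: [3.142, 0.0, 1.876]
wrist_force: [-0.4, -0.0, -0.1]
width: 0.0081
```

Emit:
step_arm:
  series:
    - [-1,0,0,0,0]

```text
time: 41.75
tool_pos: [0.5164, 0.03, 0.1567]
ee_rot: [3.142, 0.0, 1.876]
wrist_force: [0.5, 0.9, -0.8]
width: 0.0081
```

Emit:
step_arm:
  series:
    - [-1,0,0,0,0]

```text
time: 41.88
tool_pos: [0.5164, 0.03, 0.1567]
ee_rot: [3.142, 0.0, 1.876]
wrist_force: [0.6, -0.1, -0.4]
width: 0.008
```

```bash
python3 -c "
from h import *
o=robot.get_obs();print({k:np.round(v,3) for k,v in o.items()})"
```

```text
{'time': np.float64(41.875), 'joint_positions': array([-0.052,  0.017,  1.466,  0.   ,  1.659, -0.357]), 'qvel': array([ 0.   ,  0.001,  0.001,  0.001,  0.002, -0.   ]), 'joint_torque': array([-9.3000e-02, -3.0941e+01, -3.0102e+01,  3.0000e-03,  1.2500e-01,
        2.7000e-02]), 'tool_pos': array([0.516, 0.03 , 0.157]), 'ee_rot': array([3.142, 0.   , 1.876]), 'wrist_force': array([ 0.624, -0.055, -0.424]), 'wrist_torque': array([ 0.083, -0.099, -0.004]), 'width': np.float64(0.008)}
```

Averaged side force is about 0. Combining all readings, the weight is fully on the scale at 47 ± 1 mm of lowering, which is where the tool is now. I'll open slowly, then wide, then withdraw straight up.

Emit:
step_arm:
  series:
    - [-0.83,0,0,0,0]
    - [-0.81,0,0,0,0]
    - [-0.79,0,0,0,0]
    - [-0.76,0,0,0,0]
    - [-0.72,0,0,0,0]
    - [-0.66,0,0,0,0]
    - [-0.6,0,0,0,0]
    - [-0.5,0,0,0,0]
    - [-0.4,0,0,0,0]
    - [-0.3,0,0,0,0]
    - [-0.2,0,0,0,0]
    - [-0.1,0,0,0,0]
    - [0,0,0,0,0]
    - [0,0,0,0,0]
    - [0,0,0,0,0]
    - [0,0,0,0,0]

```text
time: 43.88
tool_pos: [0.5164, 0.03, 0.1567]
ee_rot: [3.142, 0.0, 1.876]
wrist_force: [-0.2, 0.3, 0.4]
width: 0.0475
```

```bash
python3 -c "
from h import *
o=robot.get_obs();print({k:np.round(o[k],3) for k in ('time','wrist_force','wrist_torque','joint_torque','width')})"
```

```text
{'time': np.float64(43.875), 'wrist_force': array([-0.17 ,  0.256,  0.352]), 'wrist_torque': array([-0.042,  0.034, -0.025]), 'joint_torque': array([  0.   , -30.882, -30.167,   0.064,   0.041,  -0.   ]), 'width': np.float64(0.047)}
```

The shoulder torque changed by only 0.06 N m on release, which is about 0.1 N of residual, so there was practically no jolt. Withdrawing now.

Emit:
step_arm:
  series:
    - [0,0,0,-2,0]
    - [0,0,0,-6,0]
    - [0,0,0,-12,0]
    - [0,0,0,-19,0]
    - [0,0,0,-26,0]
    - [0,0,0,-33,0]
    - [0,0,0,-40,0]
    - [0,0,0,-48,0]
    - [0,0,0,-56,0]
    - [0,0,0,-64,0]
    - [0,0,0,-72,0]
    - [0,0,0,-80,0]
    - [0,0,0,-88,0]
    - [0,0,0,-95,0]
    - [0,10,0,-97,0]
    - [0,25,0,-97,0]
    - [0,40,0,-97,0]
    - [0,50,0,-97,0]
    - [0,50,0,-97,0]
    - [0,50,0,-97,0]

```text
time: 46.38
tool_pos: [0.5014, 0.0776, 0.2536]
ee_rot: [-3.142, 0.0, 1.876]
wrist_force: [0.5, 0.4, 0.4]
width: 0.047
```

Emit:
step_arm:
  series:
    - [0,0,0,0,0]
    - [0,0,0,0,0]
    - [0,0,0,0,0]
    - [0,0,0,0,0]
    - [0,0,0,0,0]
    - [0,0,0,0,0]
    - [0,0,0,0,0]
    - [0,0,0,0,0]
    - [0,0,0,0,0]
    - [0,0,0,0,0]
    - [0,0,0,0,0]
    - [0,0,0,0,0]
    - [0,0,0,0,0]
    - [0,0,0,0,0]
    - [0,0,0,0,0]
    - [0,0,0,0,0]

```text
time: 48.38
tool_pos: [0.5014, 0.0776, 0.2537]
ee_rot: [3.142, 0.0, 1.876]
wrist_force: [0.6, -0.1, -0.2]
width: 0.047
```

I'll give it a few more seconds to settle, then hand in.

Emit:
step_arm:
  series:
    - [0,0,0,0,0]
    - [0,0,0,0,0]
    - [0,0,0,0,0]
    - [0,0,0,0,0]
    - [0,0,0,0,0]
    - [0,0,0,0,0]
    - [0,0,0,0,0]
    - [0,0,0,0,0]
    - [0,0,0,0,0]
    - [0,0,0,0,0]
    - [0,0,0,0,0]
    - [0,0,0,0,0]
    - [0,0,0,0,0]
    - [0,0,0,0,0]
    - [0,0,0,0,0]
    - [0,0,0,0,0]
    - [0,0,0,0,0]
    - [0,0,0,0,0]
    - [0,0,0,0,0]
    - [0,0,0,0,0]

```text
time: 50.88
tool_pos: [0.5014, 0.0776, 0.2537]
ee_rot: [3.142, 0.0, 1.876]
wrist_force: [-0.0, -0.0, 0.2]
width: 0.0469
```

Emit:
step_arm:
  series:
    - [0,0,0,0,0]
    - [0,0,0,0,0]
    - [0,0,0,0,0]
    - [0,0,0,0,0]
    - [0,0,0,0,0]
    - [0,0,0,0,0]
    - [0,0,0,0,0]
    - [0,0,0,0,0]
    - [0,0,0,0,0]
    - [0,0,0,0,0]
    - [0,0,0,0,0]
    - [0,0,0,0,0]
    - [0,0,0,0,0]
    - [0,0,0,0,0]
    - [0,0,0,0,0]
    - [0,0,0,0,0]
    - [0,0,0,0,0]
    - [0,0,0,0,0]
    - [0,0,0,0,0]
    - [0,0,0,0,0]

```text
time: 53.38
tool_pos: [0.5013, 0.0777, 0.2537]
ee_rot: [3.142, 0.0, 1.876]
wrist_force: [-0.0, 0.1, 0.3]
width: 0.047
```

```bash
python3 -c "
from h import *
o=robot.get_obs();print({k:np.round(o[k],3) for k in ('time','wrist_force','tool_pos','width')}); print(robot.close_job())"
```

```text
{'time': np.float64(53.375), 'wrist_force': array([-0.005,  0.089,  0.337]), 'tool_pos': array([0.501, 0.078, 0.254]), 'width': np.float64(0.047)}
the job is handed in; nothing more can be done
None
```

I hung the bracket by its round hole on the scale's hook, eased its weight on, released it and handed the job in at 53.4 s. There is no picture of the final state. I used up all 200 camera calls just before release, so I did not see it hanging free or still.

- **Grip and weight:** I gripped the bracket by the top edge at one end. It weighs about 2.0 N (roughly 0.2 kg), well within the scale's range.
- **Last pictures:** Before the cameras ran out, the networks tracked the hook going down with the bracket by about 24 mm, against roughly 25 mm expected.
- **At release:** Averaged wrist forces were about zero vertically and sideways, within noise of about 0.1–0.2 N. The shoulder torque changed by only 0.06 N m as the fingers opened, so about 0.1 N or less was left to jolt the scale.
- **After release:** The withdrawal showed no contact forces. I then waited about 7 s before handing in.

Some things went wrong or disagreed along the way:

- **Fingertip height:** The fingertips are about 31 mm higher than the reported tool position. I worked around this.
- **First grasp:** It missed because I lifted before the fingers had closed. The bracket did not move noticeably.
- **Side load on the hook:** While easing the weight on, side forces of about 1 N built up from friction. I brought them back to about zero before release.

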